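Put the sharpening stones back in their bases

ROBOT

A 6-joint arm with a two-finger parallel gripper is mounted at the origin on a cart in front of the work surface, level with it; the furniture and walls round the work are solid. World frame = base frame: x ahead of the robot, y to its left, z up, the work surface at z = 0. Lengths are in m, angles in rad, forces in N, time in s.
With the tool pointing down it reaches from about 0.3 to 0.75 m from the base axis. Payload 8.5 kg.
Tool frame: the origin (TCP) lies midway between the tips of the shut fingers; the grasp point (between the pads) lies 19 mm behind it; z points along the fingers, y is the line along which they close (so a half turn about z gives the same grasp; the last joint's range is limited). The gripper opens to 88 mm and grips with 3 to 60 N. Pads are 18 mm wide; open, the fingers measure 123 mm over their backs; the gripper's body (75 mm by 187 mm) begins 45 mm behind the grasp point.
Start: joints at [1.09, 0.381, 1.297, -0, 1.464, -0.215], TCP at [0.144, 0.531, 0.239] pointing down, gripper open.
Joint ranges: [-3.11, 3.11], [-0.89, 2.33], [0.22, 2.48], [-1.42, 4.56], [0.17, 2.85], [-2.88, 2.88]. Speed limits (rad/s): [2.39, 2.39, 3.14, 3.14, 3.14, 3.14].

INTERFACE

Orientations are given as a 3x3 rotation matrix whose columns are the frame's x, y, z axes.
In Python, from station import read_state, snapshot, job_done, recognise gives the robot as it stands.
- The arm moves only by the shell command python3 -m handwheel 'ROWS'. ROWS is a JSON object of lists of equal length, an entry for each row: "twist": the turn, a rotation vector about the tool's x, y, z in rad, a list of three; "slide": the shift along the tool's x, y, z in mm, a list of three; "grip": the opening, from 0 (shut) to 1 (fully open). A call has 1 to 20 rows; each row shifts and turns the commanded pose from where the row before left it, along the tool's axes as they then stand; what a row does not reach is not made up. A row lasts 1/8 s, in which the tool goes at most 62.5 mm and 10.7 degrees, less where a joint would pass 70% of its speed; a pose out of reach is approached as far as the arm can. A call with a gripper value outside its range is refused whole. The fingers move at their own pace and stop on an object; the grip force is fixed at half the most. Time passes only in rows, so rows that do not move let the fingers close. It gives the time, the measured TCP pose, the force, the opening and the grip force at its end, in the units of the state.
- read_state(): the state, without advancing time (a new reading comes with each control period).
- snapshot(name): name is "scene" or "top" or "wrist"; returns a dict with "image" (420x560x3 uint8, red, green, blue), "z_map" (420x560 float32, m along the optical axis (not along the pixel's ray), 0 where there is no reading), "fov_y" (degrees; the focal length in pixels is half the picture's height over the tangent of half this angle, whatever the lens; pixels are square), "cx", "cy" (the principal point, pixels), "R" (3x3) and "t" (3): a world point X has camera coordinates R X + t. Camera axes: x right, y down, z forward; pixel columns grow to the right and rows downward; lengths in m; the calibration is good to about 2 mm. The wrist camera is an equidistant fisheye: a pixel r from the principal point sees the ray r / f radians off the axis. A picture is of the moment at which its call begins.
- job_done(): hands the job in; it is judged then, once.
Trained networks look in the newest picture that a camera, given by its name, has taken for a name from the list of things; names that differ only in an ending like _2 or _b are one class to them, and where a whole thing is asked for, a point or a joint stands for the part that bears it (a point fixed in the world has none). Each returns a list of dicts, best first, with "conf" (0 to 1); they miss things now and then, are a little off and sometimes report something else, mostly with a low value. They report only what shows in the picture. A call takes as long as a camera call. They do not tell look-alikes from the thing itself.
- recognise(camera, name): "extent" ([left, top, width, height] in pixels, round what is visible of it).
The state is a dict: "t": time; "joints": joint angles; "qd": joint speeds; "joint_efforts": joint torques, N m; "tool_pos": TCP position; "tool_rot": TCP orientation; "ft_force": force on the tool from outside, world axes, zero at the start; "ft_torque": the same for the moment, N m; "width": finger opening in m; "grasp_force": force on a finger pad.
Only numpy, scipy, OpenCV 4.12 (cv2) and the standard library are available. Lean on these libraries where they do the work, as an engineer would, in place of code of your own. Each camera call takes 0.05 s, during which the arm holds its last target. There are 200 camera calls.

TASK

The sharpening is done and the stones stand in a pile. Put the pile away: lay each of the three bench stones flat in the pocket of the wooden base that is made for its size, and lay the little dressing stone that is on top flat inside the shallow steel tray. The stones are brittle, so set every one down and never let one drop, and leave the freshly sharpened chisel where it lies.

Things in the scene. Friction and masses are not known exactly. Their poses are not given: they have to be found in the camera images.
- large_stone: Largest sharpening stone: a grey oblong block, 160 long x 60 wide x 26 mm high, 0.5 kg, in two layers (dark grey below, lighter above). At the start it lies flat on the bench as the bottom of the pile. Origin: centre of its underside; x along its length, y across its width, z up.
- medium_stone: Medium sharpening stone of the same look, 130 x 50 x 24 mm, 0.32 kg; at the start flat on the large stone. Origin: centre of its underside; x along its length, y across, z up.
- small_stone: Small sharpening stone of the same look, 100 x 42 x 22 mm, 0.19 kg; at the start flat on the medium stone. Origin: centre of its underside; x along its length, y across, z up.
- dressing_stone: Dressing stone of the same look, the smallest block, 70 x 32 x 20 mm, 0.09 kg; at the start flat on the small stone, the top of the pile. Origin: centre of its underside; x along its length, y across, z up.
- large_base: Base of the large stone: a pale wooden board on rubber feet that does not shift, 188 x 88 mm, its rim 21 mm above the bench, with one pocket 168 x 68 mm (4 mm of play on each side of the large stone) whose floor is 13 mm above the bench; over its top 6 mm the mouth flares outward by 4 mm on each side. Origin: on the bench under the centre of the pocket; x along its length, y across, z up.
- medium_base: Base of the medium stone: the same kind, 158 x 78 mm, rim at 21 mm, pocket 138 x 58 mm with its floor at 13 mm, mouth flared by 4 mm on each side over the top 6 mm; does not shift. Origin: on the bench under the centre of the pocket; x along its length, y across, z up.
- small_base: Base of the small stone: the same kind, 128 x 70 mm, rim at 21 mm, pocket 108 x 50 mm with its floor at 13 mm, mouth flared by 4 mm on each side over the top 6 mm; does not shift. Origin: on the bench under the centre of the pocket; x along its length, y across, z up.
- steel_tray: Shallow open tray of bare steel for the dressing stone, 110 x 76 mm outside, 10 mm high, walls and floor 3 mm thick, inside 104 x 70 mm; does not shift. Origin: on the bench under its centre; x along its length, y across, z up.
- chisel: Loose wood chisel, 266 mm long, 26 mm wide and 27 mm high, with a steel blade and a wooden handle, lying about along the bench's depth between the stones' places. It must not be disturbed. Origin: centre of its underside; y along its length, towards the blade's edge.
Not all that is in view belongs to the job. What is shaped like the dressing_stone but blue or yellow is not meant.

How it is judged:
At the end, for the whole second after the job is handed in: Each bench stone lies flat, at rest, on its own base's pocket floor (underside 10 to 15.5 mm up, centre within 10 mm of the pocket's); the dressing stone flat, at rest, on the tray's floor (under 5.5 mm up, within 30 mm of its centre); all within 0.04 rad; chisel moved under 20 mm (horizontal distance between large_stone and large_base below 0.01 m and z of large_stone in the frame of large_base between 0.01 and 0.0155 m and angle between each of large_stone, medium_stone, small_stone, dressing_stone's own z axis and vertical below 0.04 rad and horizontal distance between medium_stone and medium_base below 0.01 m and z of medium_stone in the frame of medium_base between 0.01 and 0.0155 m and horizontal distance between small_stone and small_base below 0.01 m and z of small_stone in the frame of small_base between 0.01 and 0.0155 m and horizontal distance between dressing_stone and steel_tray below 0.03 m and z of dressing_stone in the frame of steel_tray below 0.0055 m and linear speed of each of large_stone, medium_stone, small_stone, dressing_stone below 0.01 m/s and distance of chisel from where it was at the start of the episode below 0.02 m); the robot touches nothing.
It fails at once if the chisel is pushed 20 mm or more from where it lay (distance of chisel from where it was at the start of the episode above 0.02 m).
It fails at once if a stone is dropped: it moves faster than 0.65 m/s (a fall of over 20 mm) while the fingers do not touch it ((linear speed of large_stone above 0.65 m/s and contact force between the fingers and large_stone below 0.05 N) or (linear speed of medium_stone above 0.65 m/s and contact force between the fingers and medium_stone below 0.05 N) or (linear speed of small_stone above 0.65 m/s and contact force between the fingers and small_stone below 0.05 N) or (linear speed of dressing_stone above 0.65 m/s and contact force between the fingers and dressing_stone below 0.05 N)).
It also fails if it takes over 136 s, if anything falls off the work surface, if the arm or the gripper's body presses on something with over 40 N, if the wrist force passes 120 N, or if a joint passes its speed limit or range.

## Working session

There is one attempt and no reset: what is moved stays moved. The work goes in short steps, Python scripts to look and compute and a shell command to move; the robot and the scene stay as the last step left them, time stands still between calls to the robot, and variables do not carry over. Pictures are saved under pics/ and viewed, at most 14 in all, crops included, and the job is handed in when it is done.

```bash
mkdir -p pics; cat > h.py <<'E'
import numpy as np,cv2,json
from station import read_state,snapshot,job_done,recognise
def pts(s):
    z=s["z_map"];h,w=z.shape;f=h/2/np.tan(np.radians(s["fov_y"])/2)
    v,u=np.mgrid[:h,:w];c=np.stack([(u-s["cx"])/f*z,(v-s["cy"])/f*z,z],-1)
    P=(c-np.array(s["t"]))@np.array(s["R"]);P[z==0]=np.nan
    return P
E
python3 - <<'E'
from h import *
st=read_state();print(st["t"],st["tool_pos"],np.round(st["tool_rot"],3).tolist())
for c in["top","scene"]:
    s=snapshot(c);cv2.imwrite(f"pics/{c}0.png",s["image"][...,::-1]);np.save(c+"0.npy",s,allow_pickle=True)
    P=pts(s);print(c,np.round(s["R"],3).tolist(),s["t"])
    for n in["large_stone","medium_stone","small_stone","dressing_stone","large_base","medium_base","small_base","steel_tray","chisel"]:
        for r in recognise(c,n)[:3]:
            x,y,w,h=r["extent"];p=P[int(y+h/2),int(x+w/2)]
            print(n,round(r["conf"],2),np.round(r["extent"]).tolist(),np.round(p,3).tolist())
E
```

```text
0.0 [0.14432718 0.53043727 0.23814337] [[-0.965, 0.263, -0.001], [0.263, 0.965, -0.001], [0.0, -0.001, -1.0]]
top [[-0.013, -1.0, 0.005], [-0.989, 0.012, -0.149], [0.149, -0.007, -0.989]] [-0.00438348  0.58016184  1.30094765]
large_stone 0.9 [385.0, 183.0, 26.0, 59.0] [0.549, -0.31, 0.068]
medium_stone 0.85 [388.0, 191.0, 23.0, 54.0] [0.533, -0.311, 0.092]
small_stone 0.52 [395.0, 198.0, 20.0, 42.0] [0.533, -0.323, 0.095]
dressing_stone 0.95 [396.0, 200.0, 16.0, 30.0] [0.541, -0.32, 0.09]
dressing_stone 0.73 [421.0, 157.0, 24.0, 31.0] [0.667, -0.424, 0.02]
dressing_stone 0.72 [429.0, 224.0, 15.0, 30.0] [0.488, -0.423, 0.016]
large_base 0.68 [173.0, 167.0, 43.0, 75.0] [0.587, 0.224, 0.014]
medium_base 0.68 [236.0, 169.0, 41.0, 63.0] [0.597, 0.057, 0.01]
small_base 0.83 [116.0, 194.0, 41.0, 49.0] [0.552, 0.382, 0.011]
steel_tray 0.69 [328.0, 190.0, 28.0, 40.0] [0.571, -0.177, 0.002]
chisel 0.75 [290.0, 159.0, 10.0, 96.0] [0.577, -0.046, 0.007]
scene [[-0.89, -0.456, 0.005], [-0.319, 0.615, -0.721], [0.326, -0.643, -0.693]] [0.50666507 0.25584221 1.62842608]
large_stone 0.72 [293.0, 173
[... 193 characters left out ...]
.0, 171.0, 28.0, 11.0] [0.537, -0.304, 0.07]
dressing_stone 0.73 [338.0, 173.0, 19.0, 9.0] [0.47, -0.414, 0.011]
dressing_stone 0.52 [311.0, 166.0, 22.0, 11.0] [0.54, -0.308, 0.096]
dressing_stone 0.49 [299.0, 155.0, 9.0, 12.0] [0.663, -0.419, 0.022]
large_base 0.65 [204.0, 262.0, 67.0, 36.0] [0.593, 0.227, 0.013]
medium_base 0.85 [239.0, 231.0, 48.0, 35.0] [0.587, 0.069, 0.015]
medium_base 0.51 [199.0, 302.0, 44.0, 36.0] [0.556, 0.384, 0.017]
small_base 0.62 [200.0, 301.0, 42.0, 37.0] [0.562, 0.381, 0.015]
steel_tray 0.78 [276.0, 199.0, 36.0, 22.0] [0.579, -0.164, -0.0]
chisel 0.82 [246.0, 214.0, 74.0, 29.0] [0.573, -0.054, 0.007]
chisel 0.74 [279.0, 199.0, 36.0, 22.0] [0.569, -0.16, 0.008]
```

View pics/top0.png

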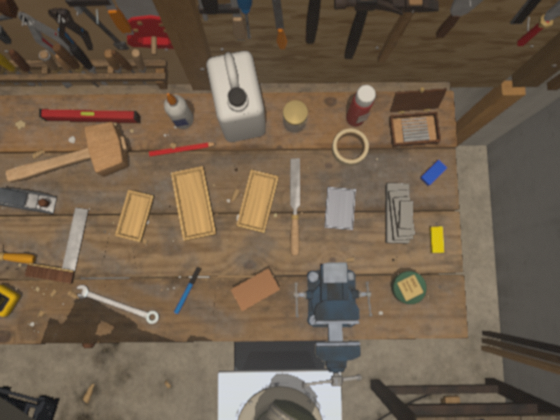

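View pics/scene0.png

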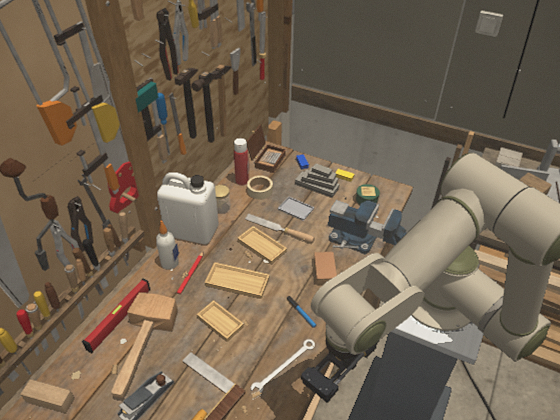

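The top view shows the pile at about (400,212) and the tray at (340,208). The chisel is at (295,205), and the medium, large and small bases are at (258,201), (193,203) and (135,216). The blue (433,172) and yellow (437,240) blocks are decoys. The resolution is coarse (about 3 mm per pixel), so I'll sweep the wrist camera over the bases.

```bash
python3 -m handwheel '{"twist":[[0,0,-0.133],[0,0,-0.133],[0,0,0],[0,0,0],[0,0,0],[0,0,0],[0,0,0],[0,0,0],[0,0,0],[0,0,0],[0,0,0]],"slide":[[0,0,0],[0,0,0],[-42,-19,-11],[-42,-19,-11],[-42,-19,-11],[-42,-19,-11],[-42,-19,-11],[-42,-19,-11],[-42,-19,-11],[-42,-19,-11],[0,0,0]],"grip":[1,1,1,1,1,1,1,1,1,1,1]}'
cat >> h.py <<'E'
def wpts(s):
    z=s["z_map"];h,w=z.shape;f=h/2/np.tan(np.radians(s["fov_y"])/2)
    v,u=np.mgrid[:h,:w];x=u-s["cx"];y=v-s["cy"];r=np.hypot(x,y)+1e-9;th=r/f
    k=np.tan(np.minimum(th,1.5))/r
    c=np.stack([x*k*z,y*k*z,z],-1)
    P=(c-np.array(s["t"]))@np.array(s["R"]);P[(z==0)|(th>1.4)]=np.nan
    return P
E
python3 - <<'E'
from h import *
st=read_state();print(st["t"],st["tool_pos"],np.round(st["tool_rot"],3).tolist())
s=snapshot("wrist");np.save("w0.npy",s,allow_pickle=True);cv2.imwrite("pics/w0.png",s["image"][...,::-1])
R=np.array(s["R"]);print(s["fov_y"],-R.T@s["t"],R[2]);P=wpts(s)
for n in["large_base","medium_base","small_base"]:
  for r in recognise("wrist",n)[:3]:
    x,y,w,h=r["extent"];p=P[int(y+h/2),int(x+w/2)]
    print(n,round(r["conf"],2),np.round(r["extent"]).tolist(),np.round(p,3).tolist())
E
```

```text
t: 2.38
tool_pos: [0.4829, 0.3773, 0.3265]
tool_rot: [[-1.0, 0.003, 0.001], [0.003, 1.0, -0.0], [-0.001, -0.0, -1.0]]
ft_force: [1.0, -0.1, -0.3]
width: 0.0882
grasp_force: 0.0
2.375 [0.48294157 0.37732151 0.32646506] [[-1.0, 0.003, 0.001], [0.003, 1.0, -0.0], [-0.001, -0.0, -1.0]]
65.70646984690485 [0.40652431 0.37773761 0.47260323] [ 0.29419375 -0.00127065 -0.95574496]
large_base 0.76 [144.0, 172.0, 86.0, 118.0] [0.581, 0.226, 0.013]
medium_base 0.95 [77.0, 189.0, 46.0, 89.0] [0.588, 0.062, 0.014]
small_base 0.78 [256.0, 168.0, 68.0, 93.0] [0.555, 0.386, 0.014]
```

View pics/w0.png

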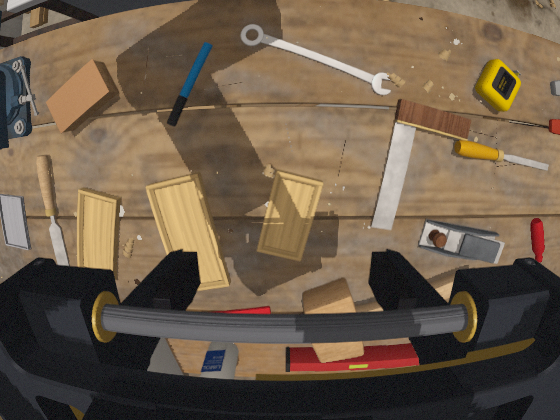

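The wrist view shows the small base (290,215), large base (187,230) and medium base (98,232), all clear of clutter. Next I'll fit rectangles to the heights from two more stations along the way.

```bash
cat >> h.py <<'E'
def fit(P,c,zlo,zhi,rad=0.13):
    """minAreaRect of height band around xy c: centre, (long,short), angle of long axis deg"""
    m=(P[...,2]>zlo)&(P[...,2]<zhi)&(np.hypot(P[...,0]-c[0],P[...,1]-c[1])<rad)
    n,l,stt,cen=cv2.connectedComponentsWithStats(m.astype(np.uint8),connectivity=4)
    if n<2: return None
    k=1+np.argmax(stt[1:,4]);q=P[l==k]
    (cx,cy),(w,h),a=cv2.minAreaRect((q[:,:2]*1000).astype(np.float32))
    if w<h:w,h,a=h,w,a+90
    a=(a+90)%180-90
    return np.round([cx,cy,w,h,a,np.median(q[:,2])*1000,len(q)],1).tolist()
B={"large_base":(.587,.226),"medium_base":(.592,.062),"small_base":(.555,.384)}
E
python3 -m handwheel '{"twist":[[0,0,0],[0,0,0],[0,0,0],[0,0,0],[0,0,0],[0,0,0]],"slide":[[0,-46,0],[0,-46,0],[0,-46,0],[0,-46,0],[0,-46,0],[0,0,0]],"grip":[1,1,1,1,1,1]}' >/dev/null
python3 - <<'E'
from h import *
s0=np.load("w0.npy",allow_pickle=True).item();s1=snapshot("wrist");np.save("w1.npy",s1,allow_pickle=True);print(read_state()["tool_pos"])
for s in(s0,s1):
  P=wpts(s)
  for n,c in B.items(): print(n,"outer",fit(P,c,.007,.03),"rim-",fit(P,c,.017,.03))
st=s1
E
python3 -m handwheel '{"twist":[[0,0,0],[0,0,0],[0,0,0],[0,0,0],[0,0,0],[0,0,0],[0,0,0],[0,0,0]],"slide":[[0,-58,0],[0,-58,0],[0,-58,0],[0,-58,0],[0,-58,0],[0,-58,0],[0,-58,0],[0,0,0]],"grip":[1,1,1,1,1,1,1,1]}'
python3 - <<'E'
from h import *
s=snapshot("wrist");np.save("w2.npy",s,allow_pickle=True);cv2.imwrite("pics/w2.png",s["image"][...,::-1]);P=wpts(s)
for z in[(.088,.1),(.068,.08),(.046,.056),(.022,.03),(.003,.03)]: print(z,fit(P,(.545,-.315),*z,rad=.11))
print("tray",fit(P,(.57,-.175),.006,.02,.08));print("chisel",fit(P,(.57,-.05),.008,.04,.15))
for n in["steel_tray","dressing_stone","large_stone"]:
  for r in recognise("wrist",n)[:3]:
    x,y,w,h=r["extent"];p=P[int(y+h/2),int(x+w/2)]
    print(n,round(r["conf"],2),np.round(r["extent"]).tolist(),np.round(p,3).tolist())
E
```

```text
[0.47992837 0.14875911 0.3270273 ]
large_base outer [590.9, 227.0, 189.2, 89.5, 11.2, 13.9, 5222.0] rim- [590.9, 227.0, 189.2, 89.3, 11.4, 20.7, 1471.0]
medium_base outer [594.4, 53.9, 159.9, 80.4, -14.7, 13.8, 3144.0] rim- [589.3, 55.4, 148.4, 79.7, -14.2, 20.7, 850.0]
small_base outer [555.4, 375.5, 131.1, 86.7, -14.4, 14.2, 4024.0] rim- [558.6, 383.7, 129.0, 69.1, -14.4, 20.8, 1440.0]
large_base outer [591.0, 226.6, 189.2, 89.2, 11.2, 13.9, 6560.0] rim- [591.0, 226.6, 189.1, 89.2, 11.2, 20.8, 1829.0]
medium_base outer [594.6, 53.6, 159.6, 78.9, -14.8, 13.9, 4729.0] rim- [594.6, 53.6, 159.6, 78.9, -14.8, 20.8, 1419.0]
small_base outer [555.6, 375.8, 131.3, 89.8, -13.8, 14.2, 3272.0] rim- [559.3, 383.2, 128.3, 72.6, -14.7, 20.7, 1106.0]
t: 4.38
tool_pos: [0.4811, -0.2589, 0.3256]
tool_rot: [[-1.0, 0.002, -0.001], [0.002, 1.0, 0.001], [0.001, 0.001, -1.0]]
ft_force: [0.5, 1.3, -0.1]
width: 0.0884
grasp_force: 0.0
(0.088, 0.1) [542.9, -327.4, 70.0, 32.9, -4.5, 92.3, 1326.0]
(0.068, 0.08) [541.4, -326.3, 100.8, 42.0, 5.2, 72.2, 907.0]
(0.046, 0.056) [548.1, -323.8, 130.5, 49.5, 3.1, 50.2, 888.0]
(0.022, 0.03) [556.9, -321.4, 160.3, 59.4, -3.0, 26.1, 1013.0]
(0.003, 0.03) [556.8, -321.5, 160.5, 59.7, -2.9, 25.9, 1178.0]
tray [573.7, -169.9, 111.3, 77.4, -5.5, 9.8, 543.0]
chisel [594.8, 52.7, 158.8, 80.3, -14.3, 13.9, 3230.0]
steel_tray 0.67 [218.0, 170.0, 41.0, 97.0] [0.532, -0.316, 0.093]
dressing_stone 0.96 [160.0, 151.0, 24.0, 42.0] [0.485, -0.424, 0.02]
dressing_stone 0.83 [216.0, 196.0, 29.0, 56.0] [0.54, -0.326, 0.092]
large_stone 0.57 [222.0, 163.0, 41.0, 105.0] [0.528, -0.31, 0.093]
```

View pics/w2.png

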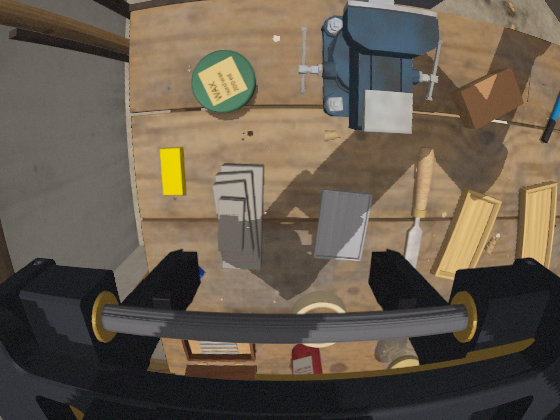

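The wrist view shows the stepped pile around (240,215), the tray (343,225), and the yellow decoy (172,170). All fitted rectangles match the stated sizes. I'll start with the dressing stone.

```bash
cat >> h.py <<'E'
from scipy.spatial.transform import Rotation as Ro
def go(x,y,z,a,n=6):
    """mm/deg; prints turn about tool z, and slide in the tool frame after that turn"""
    p=[];M=[]
    for i in range(n):
        st=read_state();p.append(st["tool_pos"]);M.append(st["tool_rot"])
        if n>1: snapshot("wrist")
    p=np.array(p)*1000;R=Ro.from_matrix(np.array(M)).mean().as_matrix()
    ca,sa=np.cos(np.radians(a)),np.sin(np.radians(a))
    T=np.array([[-ca,sa*-1*-1,0],[-sa,-ca*-1,0],[0,0,-1]]);T[:,1]=np.cross(T[:,2],T[:,0])
    print("pos",p.mean(0).round(1),"sd",p.std(0).round(2),"width",st["width"],"grip",st["grasp_force"],"t",st["t"],"ft",np.round(st["ft_force"],1))
    print("twist",Ro.from_matrix(R.T@T).as_rotvec().round(4),"then slide",(T.T@(np.array([x,y,z])-p.mean(0))).round(1))
E
python3 -m handwheel '{"twist":[[0,0,0],[0,0,0],[0,0,0.0785],[0,0,0],[0,0,0],[0,0,0],[0,0,0]],"slide":[[-31,-34,0],[-31,-34,0],[0,0,0],[0,0,50],[0,0,50],[0,0,50],[0,0,45]],"grip":[1,1,1,1,1,1,1]}'
python3 -m handwheel '{"twist":[[0,0,0]],"slide":[[0,0,0]],"grip":[1]}' >/dev/null
python3 -c "
from h import *
go(542.9,-327.4,81,-4.5)"
```

```text
t: 5.45
tool_pos: [0.5432, -0.3232, 0.1306]
tool_rot: [[-0.997, 0.076, 0.0], [0.076, 0.997, 0.0], [-0.0, 0.0, -1.0]]
ft_force: [-0.4, -0.2, 0.0]
width: 0.088
grasp_force: 0.0
pos [ 543.3 -324.6  133.1] sd [0.53 0.93 1.73] width 0.08824011069277551 grip 0.0 t 5.825 ft [ 0.4  0.2 -0.5]
twist [-0.0007  0.0011  0.0015] then slide [ 0.2 -2.8 52.1]
```

```bash
python3 -m handwheel '{"twist":[[0,0,0],[0,0,0],[0,0,0],[0,0,0],[0,0,0],[0,0,0],[0,0,0],[0,0,0]],"slide":[[0,-2.5,20],[0,0,20],[0,0,11],[0,0,0],[0,0,0],[0,0,0],[0,0,0],[0,0,0]],"grip":[0.7,0.7,0.7,0.7,0.25,0.2,0.2,0.2]}'
python3 -m handwheel '{"twist":[[0,0,0],[0,0,0],[0,0,0],[0,0,0],[0,0,0]],"slide":[[0,0,0],[0,0,0],[0,0,0],[0,0,0],[0,0,0]],"grip":[0.2,0.2,0.2,0.2,0.2]}'
python3 -c "
from h import *
go(573.7,-169.9,60,-5.5)"
```

```text
t: 6.88
tool_pos: [0.5426, -0.3278, 0.0811]
tool_rot: [[-0.997, 0.078, 0.0], [0.078, 0.997, -0.0], [-0.0, -0.0, -1.0]]
ft_force: [-0.5, -0.5, 3.0]
width: 0.0318
grasp_force: 30.0
t: 7.5
tool_pos: [0.5426, -0.3278, 0.0811]
tool_rot: [[-0.997, 0.078, 0.0], [0.078, 0.997, -0.0], [-0.0, -0.0, -1.0]]
ft_force: [-0.4, 1.1, 5.7]
width: 0.0315
grasp_force: 30.0
pos [ 542.6 -327.8   81.1] sd [0.01 0.01 0.  ] width 0.031574779954179656 grip 30.000693798065186 t 7.75 ft [-1.1  0.5  5.6]
twist [-0.0003  0.0005  0.0177] then slide [-15.9 160.1  21.1]
```

```bash
python3 -m handwheel '{"twist":[[0,0,0],[0,0,0],[0,0,0.0177],[0,0,0],[0,0,0],[0,0,0],[0,0,0],[0,0,0],[0,0,0],[0,0,0],[0,0,0],[0,0,0]],"slide":[[0,0,-10],[0,0,-20],[0,0,-10],[-4,40,0],[-4,40,0],[-4,40,0],[-4,40,0],[0,0,40],[0,0,30],[0,0,25],[0,0,0],[0,0,0]],"grip":[0,0,0,0,0,0,0,0,0,0,0,0]}'
python3 -c "
from h import *
go(573.7,-169.9,12.5,-5.5,4)
s=snapshot('wrist');cv2.imwrite('pics/w3.png',s['image'][...,::-1])
print(fit(wpts(s),(.57,-.17),.035,.06,.06))"
```

```text
t: 9.3
tool_pos: [0.5741, -0.1703, 0.0267]
tool_rot: [[-0.995, 0.096, 0.001], [0.096, 0.995, -0.001], [-0.001, -0.001, -1.0]]
ft_force: [-0.4, 0.2, -1.2]
width: 0.0318
grasp_force: 30.0
pos [ 574.2 -170.3   26.9] sd [0.04 0.02 0.1 ] width 0.032183915285172546 grip 29.999563694000244 t 9.45 ft [ 0.3 -0.  -0.6]
twist [-0.0007  0.0017 -0.0002] then slide [ 0.5  0.3 14.4]
[567.0, -169.3, 61.5, 56.1, -40.7, 38.0, 9383.0]
```

View pics/w3.png

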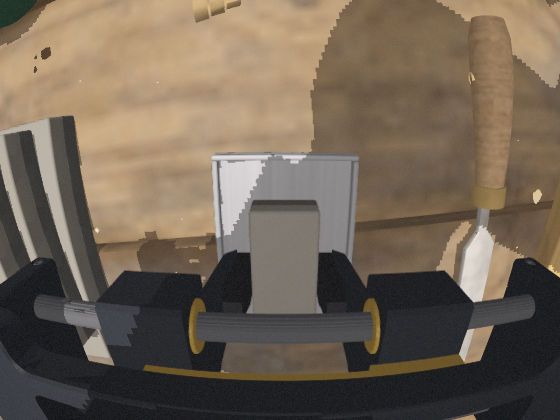

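The picture shows the dressing stone held level at about (285,255), centred over the tray (285,215). Lowering it now.

```bash
python3 -m handwheel '{"twist":[[0,0,0],[0,0,0],[0,0,0],[0,0,0],[0,0,0],[0,0,0]],"slide":[[0,0,8],[0,0,4],[0,0,1],[0,0,0.7],[0,0,0.5],[0,0,0]],"grip":[0,0,0,0,0,0]}'
```

```text
t: 10.3
tool_pos: [0.5736, -0.17, 0.0121]
tool_rot: [[-0.995, 0.096, 0.0], [0.096, 0.995, -0.0], [-0.0, -0.0, -1.0]]
ft_force: [-2.8, 0.6, 5.2]
width: 0.0317
grasp_force: 30.0
```

```bash
python3 -m handwheel '{"twist":[[0,0,0],[0,0,0],[0,0,0],[0,0,0],[0,0,0],[0,0,0],[0,0,0],[0,0,0],[0,0,0],[0,0,-0.096],[0,0,0]],"slide":[[0,0,0],[0,0,0],[0,0,0],[0,0,-10],[0,0,-40],[0,0,-50],[0,0,-50],[30,-45,-20],[30,-45,0],[0,0,0],[0,0,0]],"grip":[0.6,0.6,0.6,0.6,0.6,0.6,0.6,0.6,1,1,1]}'
python3 - <<'E'
from h import *
s=snapshot("wrist");P=wpts(s)
for z in[(.068,.08),(.046,.056),(.022,.03),(.003,.03)]: print(z,fit(P,(.545,-.315),*z,rad=.11))
print("dress",fit(P,(.5737,-.17),.017,.03,.08),"tray",fit(P,(.57,-.175),.006,.03,.08))
go(541.4,-326.3,100,5.2)
E
```

```text
t: 11.68
tool_pos: [0.5051, -0.2542, 0.1822]
tool_rot: [[-1.0, 0.002, 0.001], [0.002, 1.0, -0.0], [-0.001, -0.0, -1.0]]
ft_force: [0.5, 0.2, 0.6]
width: 0.0809
grasp_force: 0.0
(0.068, 0.08) [541.6, -326.0, 100.6, 42.4, 5.6, 72.2, 3879.0]
(0.046, 0.056) [548.0, -323.0, 130.5, 49.2, 4.2, 50.3, 1803.0]
(0.022, 0.03) [557.1, -321.1, 161.0, 59.7, -1.7, 26.2, 1852.0]
(0.003, 0.03) [557.0, -321.8, 160.9, 60.1, -2.4, 25.9, 2299.0]
dress [574.2, -170.7, 70.2, 32.1, -6.1, 23.2, 1406.0] tray [574.2, -170.8, 70.3, 32.8, -6.4, 23.0, 1640.0]
pos [ 505.6 -253.5  181.8] sd [0.09 0.15 0.18] width 0.08843282474490693 grip 0.0 t 11.975 ft [ 0.6 -0.4  0.2]
twist [-0.0001  0.0002 -0.0914] then slide [-29.1 -75.8  81.8]
```

```bash
python3 -m handwheel '{"twist":[[0,0,-0.095],[0,0,0],[0,0,0],[0,0,0],[0,0,0],[0,0,0],[0,0,0],[0,0,0]],"slide":[[0,0,0],[-15,-38,0],[-14,-38,0],[0,0,40],[0,0,40],[0,0,20],[0,0,0],[0,0,0]],"grip":[0.8,0.8,0.8,0.8,0.8,0.8,0.8,0.8]}'
python3 -c "
from h import *
go(541.5,-326.2,60.5,5.4,1)"
```

```text
t: 13.02
tool_pos: [0.5419, -0.327, 0.0827]
tool_rot: [[-0.995, -0.095, 0.001], [-0.095, 0.995, -0.001], [-0.001, -0.001, -1.0]]
ft_force: [0.4, -1.2, 0.6]
width: 0.0705
grasp_force: 0.0
pos [ 541.9 -327.    82.7] sd [0. 0. 0.] width 0.07050167906246527 grip 0.0 t 13.025 ft [ 0.4 -1.2  0.6]
twist [-0.0013  0.0011  0.0009] then slide [ 0.4  0.8 22.2]
```

```bash
python3 -m handwheel '{"twist":[[0,0,0],[0,0,0],[0,0,0],[0,0,0],[0,0,0],[0,0,0],[0,0,0],[0,0,0],[0,0,0],[0,0,0]],"slide":[[0,0.8,14],[0,0,7.5],[0,0,0],[0,0,0],[0,0,0],[0,0,0],[0,0,0],[0,0,0],[0,0,0],[0,0,0]],"grip":[0.8,0.8,0.8,0.8,0,0,0,0,0,0]}'
python3 -c "
from h import *
go(559,383.5,150,-14.5,2)"
```

```text
t: 14.28
tool_pos: [0.5414, -0.326, 0.0602]
tool_rot: [[-0.995, -0.095, 0.0], [-0.095, 0.995, -0.0], [-0.0, -0.0, -1.0]]
ft_force: [0.6, 0.4, 2.3]
width: 0.0419
grasp_force: 30.0
pos [ 541.4 -326.    60.2] sd [0.01 0.01 0.01] width 0.04174213576497724 grip 29.994761645793915 t 14.325 ft [ 0.6 -0.2  1.9]
twist [-2.000e-04  2.000e-04  3.481e-01] then slide [160.6 691.3 -89.8]
```

```bash
python3 -m handwheel '{"twist":[[0,0,0],[0,0,0],[0,0,0.174],[0,0,0.174],[0,0,0],[0,0,0],[0,0,0],[0,0,0],[0,0,0],[0,0,0],[0,0,0],[0,0,0],[0,0,0],[0,0,0],[0,0,0],[0,0,0],[0,0,0],[0,0,0],[0,0,0],[0,0,0]],"slide":[[0,0,-10],[0,0,-30],[0,0,-30],[0,0,-20],[5,20,0],[10,45,0],[11,50,0],[12,50,0],[12,50,0],[12,50,0],[12,50,0],[12,50,0],[12,50,0],[12,50,0],[12,50,0],[12,50,0],[12,50,0],[12,50,0],[10,50,0],[4,26,0]],"grip":[0,0,0,0,0,0,0,0,0,0,0,0,0,0,0,0,0,0,0,0]}'
python3 -m handwheel '{"twist":[[0,0,0],[0,0,0],[0,0,0]],"slide":[[0,0,40],[0,0,40],[0,0,0]],"grip":[0,0,0]}'
python3 - <<'E'
from h import *
s=snapshot("wrist");P=wpts(s)
print("base rim",fit(P,(.559,.3835),.017,.026,.09));print("large",fit(P,B["large_base"],.007,.03))
print("stone top",fit(P,(.559,.3835),.076,.088,.09))
cv2.imwrite('pics/w4.png',s['image'][...,::-1])
go(559,383.5,24,-14.5,3)
E
```

```text
t: 16.88
tool_pos: [0.5579, 0.4376, 0.1483]
tool_rot: [[-0.97, 0.243, -0.003], [0.243, 0.97, -0.001], [0.002, -0.002, -1.0]]
ft_force: [0.6, -0.4, -1.6]
width: 0.0417
grasp_force: 30.0
t: 17.25
tool_pos: [0.5573, 0.4341, 0.0659]
tool_rot: [[-0.969, 0.247, -0.008], [0.247, 0.969, -0.004], [0.007, -0.006, -1.0]]
ft_force: [-0.6, 0.3, -1.6]
width: 0.042
grasp_force: 30.0
base rim [535.2, 389.6, 80.4, 69.7, -14.9, 20.8, 2871.0]
large [539.6, 217.3, 89.9, 84.4, -79.1, 14.0, 4113.0]
stone top [542.2, 438.1, 71.0, 69.4, 74.8, 78.0, 13494.0]
pos [559.7 434.9  70.5] sd [0.68 0.18 1.21] width 0.04137860406531285 grip 29.995112121105194 t 17.4 ft [ 1.   0.7 -1.8]
twist [-0.0002 -0.0004  0.0024] then slide [-12.2 -50.   46.5]
```

View pics/w4.png

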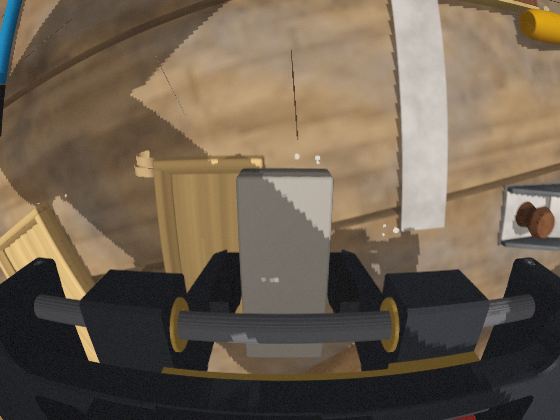

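The stone is held level at about (285,240), but 50 mm past the base (210,220), because my rows overshot. I'll correct that and recheck.

```bash
python3 -m handwheel '{"twist":[[0,0,0],[0,0,0],[0,0,0],[0,0,0],[0,0,0]],"slide":[[-6,-25,0],[-6,-25,0],[0,0,26],[0,0,0],[0,0,0]],"grip":[0,0,0,0,0]}'
python3 - <<'E'
from h import *
s=snapshot("wrist");P=wpts(s);np.save("w5.npy",s,allow_pickle=True)
cv2.imwrite('pics/w5.png',s['image'][...,::-1])
go(559,383.5,23.2,-14.5,3)
E
```

```text
t: 18.08
tool_pos: [0.56, 0.3837, 0.0457]
tool_rot: [[-0.968, 0.25, 0.002], [0.25, 0.968, 0.001], [-0.002, 0.002, -1.0]]
ft_force: [-0.1, 0.3, -1.0]
width: 0.0414
grasp_force: 30.0
pos [559.9 383.6  45.5] sd [0.08 0.05 0.16] width 0.04151609681053086 grip 29.995074570178986 t 18.225 ft [ 0.7 -0.5 -2.1]
twist [0.0014 0.0017 0.0006] then slide [ 0.8 -0.4 22.3]
```

View pics/w5.png

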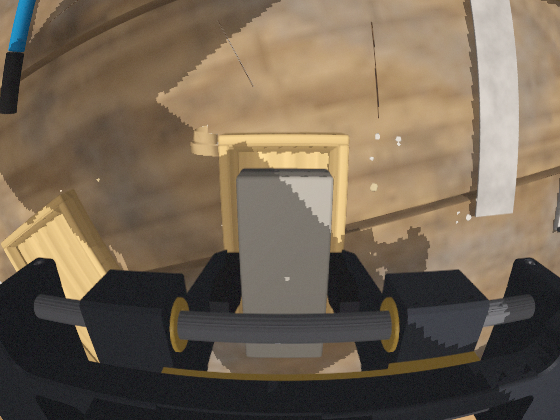

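The stone (285,240) is centred over the small pocket (283,200). Lowering it.

```bash
python3 -m handwheel '{"twist":[[0,0,0],[0,0,0],[0,0,0],[0,0,0],[0,0,0],[0,0,0],[0,0,0]],"slide":[[0.8,0,8],[0,0,7],[0,0,4],[0,0,2],[0,0,0.6],[0,0,0],[0,0,0]],"grip":[0,0,0,0,0,0,0]}'
```

```text
t: 19.15
tool_pos: [0.5586, 0.3833, 0.0232]
tool_rot: [[-0.968, 0.25, 0.0], [0.25, 0.968, 0.0], [-0.0, 0.0, -1.0]]
ft_force: [-3.6, -2.1, 5.5]
width: 0.0415
grasp_force: 30.0
```

```bash
python3 -m handwheel '{"twist":[[0,0,0],[0,0,0],[0,0,0],[0,0,0],[0,0,0],[0,0,0],[0,0,-0.126],[0,0,-0.127],[0,0,0],[0,0,0]],"slide":[[0,0,0],[0,0,0],[0,0,0],[0,0,-10],[0,0,-35],[0,0,-40],[0,0,-40],[0,0,-35],[54,0,0],[0,0,0]],"grip":[0.7,0.7,0.7,0.7,0.7,0.7,0.7,1,1,1]}'
python3 - <<'E'
from h import *
s=snapshot("wrist");P=wpts(s)
print("stone",fit(P,(.559,.3835),.030,.045,.09),"rim",fit(P,(.559,.3835),.017,.04,.09))
E
python3 -m handwheel '{"twist":[[0,0,0],[0,0,0],[0,0,0],[0,0,0],[0,0,0],[0,0,0],[0,0,0],[0,0,0],[0,0,0],[0,0,0],[0,0,0],[0,0,0],[0,0,0],[0,0,0],[0,0,0]],"slide":[[0,-49,0],[0,-49,0],[0,-49,0],[0,-49,0],[0,-49,0],[0,-49,0],[0,-49,0],[0,-49,0],[0,-49,0],[0,-49,0],[0,-49,0],[0,-49,0],[0,-49,0],[0,0,0],[0,0,0]],"grip":[1,1,1,1,1,1,1,1,1,1,1,1,1,1,1]}'
python3 - <<'E'
from h import *
s=snapshot("wrist");P=wpts(s)
for z in[(.046,.056),(.022,.03),(.003,.03)]: print(z,fit(P,(.545,-.315),*z,rad=.11))
go(548,-323.5,37,3.8)
E
```

```text
t: 20.4
tool_pos: [0.5015, 0.3834, 0.1835]
tool_rot: [[-1.0, -0.002, -0.001], [-0.002, 1.0, -0.0], [0.001, -0.0, -1.0]]
ft_force: [1.3, -0.1, 0.6]
width: 0.0873
grasp_force: 0.0
stone [558.4, 383.4, 100.0, 41.6, -15.0, 35.2, 3803.0] rim [558.6, 383.7, 128.7, 70.3, -14.6, 34.3, 6669.0]
t: 22.32
tool_pos: [0.5049, -0.2538, 0.1824]
tool_rot: [[-1.0, 0.001, 0.0], [0.001, 1.0, 0.0], [-0.0, 0.0, -1.0]]
ft_force: [-0.5, 0.6, 0.6]
width: 0.0879
grasp_force: 0.0
(0.046, 0.056) [548.3, -324.4, 130.2, 50.3, 3.2, 50.2, 6019.0]
(0.022, 0.03) [557.1, -322.1, 160.4, 60.0, -2.8, 26.2, 1853.0]
(0.003, 0.03) [556.9, -321.8, 160.7, 60.6, -2.8, 25.9, 2308.0]
pos [ 504.9 -252.9  182.7] sd [0.03 0.14 0.05] width 0.08847534765644936 grip 0.0 t 22.625 ft [ 0.1 -0.1 -0.4]
twist [-0.0001  0.0002 -0.0652] then slide [-38.3 -73.3 145.7]
```

```bash
python3 -m handwheel '{"twist":[[0,0,-0.056],[0,0,0],[0,0,0],[0,0,0],[0,0,0],[0,0,0],[0,0,0],[0,0,0]],"slide":[[0,0,0],[-20,-37,0],[-19.3,-36.5,0],[0,0,45],[0,0,45],[0,0,30],[0,0,0],[0,0,0]],"grip":[0.9,0.9,0.9,0.9,0.9,0.9,0.9,0.9]}'
python3 -c "
from h import *
go(548.2,-324.1,36.5,3.2,3)"
```

```text
t: 23.68
tool_pos: [0.5487, -0.3252, 0.064]
tool_rot: [[-0.998, -0.056, 0.002], [-0.056, 0.998, -0.002], [-0.002, -0.002, -1.0]]
ft_force: [0.0, 0.7, -0.3]
width: 0.0794
grasp_force: 0.0
pos [ 548.7 -325.3   64.2] sd [0.03 0.04 0.13] width 0.0792416174048417 grip 0.0 t 23.775 ft [ 0.4  0.1 -0.9]
twist [-0.0019  0.002   0.0004] then slide [ 0.4  1.2 27.7]
```

```bash
python3 -m handwheel '{"twist":[[0,0,0],[0,0,0],[0,0,0],[0,0,0],[0,0,0],[0,0,0],[0,0,0],[0,0,0],[0,0,0],[0,0,0]],"slide":[[0,1,18],[0,0,8.5],[0,0,0],[0,0,0],[0,0,0],[0,0,0],[0,0,0],[0,0,0],[0,0,0],[0,0,0]],"grip":[0.9,0.9,0.9,0.9,0,0,0,0,0,0]}'
python3 -c "
from h import *
go(594.6,53.7,110,-14.8,2)"
```

```text
t: 25.08
tool_pos: [0.548, -0.324, 0.0361]
tool_rot: [[-0.998, -0.056, 0.0], [-0.056, 0.998, -0.0], [-0.0, -0.0, -1.0]]
ft_force: [-1.2, 0.4, 1.6]
width: 0.0496
grasp_force: 30.0
pos [ 548.  -324.    36.1] sd [0.   0.   0.01] width 0.04959527340928266 grip 29.998779594898224 t 25.125 ft [-0.3  0.3  1.6]
twist [-2.000e-04  2.000e-04  3.143e-01] then slide [ 51.4 377.1 -73.9]
```

```bash
python3 -m handwheel '{"twist":[[0,0,0],[0,0,0],[0,0,0.157],[0,0,0.157],[0,0,0],[0,0,0],[0,0,0],[0,0,0],[0,0,0],[0,0,0],[0,0,0],[0,0,0],[0,0,0],[0,0,0],[0,0,0],[0,0,0]],"slide":[[0,0,-10],[0,0,-30],[0,0,-24],[0,0,-10],[1,10,0],[6,45,0],[8,55,0],[8,55,0],[8,55,0],[8,55,0],[7,55,0],[5.4,47,0],[0,0,30],[0,0,33],[0,0,0],[0,0,0]],"grip":[0,0,0,0,0,0,0,0,0,0,0,0,0,0,0,0]}'
python3 - <<'E'
from h import *
s=snapshot("wrist")
cv2.imwrite('pics/w6.png',s['image'][...,::-1])
go(594.6,53.7,23.1,-14.8,3)
E
```

```text
t: 27.18
tool_pos: [0.5947, 0.0539, 0.0478]
tool_rot: [[-0.967, 0.254, 0.001], [0.254, 0.967, -0.0], [-0.001, 0.0, -1.0]]
ft_force: [-0.0, 0.1, -3.0]
width: 0.0498
grasp_force: 30.0
pos [595.   53.7  48.3] sd [0.03 0.05 0.05] width 0.04968329750697641 grip 29.997819364070892 t 27.325 ft [-0.2  0.5 -3.7]
twist [0.0003 0.002  0.001 ] then slide [ 0.4 -0.1 25.2]
```

View pics/w6.png

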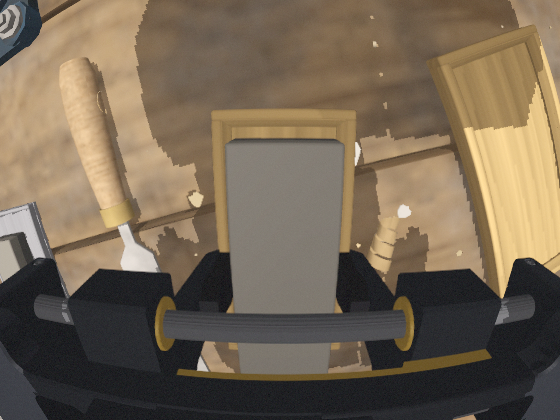

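The medium stone (285,230) is centred over its pocket (284,180), and the chisel at left (100,150) is clear. Lowering it.

```bash
python3 -m handwheel '{"twist":[[0,0,0],[0,0,0],[0,0,0],[0,0,0],[0,0,0],[0,0,0],[0,0,0]],"slide":[[0.4,0,10],[0,0,8],[0,0,4],[0,0,2],[0,0,0.5],[0,0,0],[0,0,0]],"grip":[0,0,0,0,0,0,0]}'
```

```text
t: 28.25
tool_pos: [0.5939, 0.0539, 0.0231]
tool_rot: [[-0.967, 0.255, 0.0], [0.255, 0.967, -0.0], [-0.0, -0.0, -1.0]]
ft_force: [-4.4, -0.1, 6.2]
width: 0.0496
grasp_force: 30.0
```

```bash
python3 -m handwheel '{"twist":[[0,0,0],[0,0,0],[0,0,0],[0,0,0],[0,0,0],[0,0,0],[0,0,-0.129],[0,0,-0.129],[0,0,0],[0,0,0],[0,0,0]],"slide":[[0,0,0],[0,0,0],[0,0,0],[0,0,-10],[0,0,-35],[0,0,-40],[0,0,-40],[0,0,-35],[45,0,0],[44,0,0],[0,0,0]],"grip":[0.75,0.75,0.75,0.75,0.75,0.75,0.75,1,1,1,1]}'
python3 - <<'E'
from h import *
s=snapshot("wrist");P=wpts(s)
print("stone",fit(P,B["medium_base"],.030,.045,.11),"rim",fit(P,B["medium_base"],.017,.04,.11))
E
python3 -m handwheel '{"twist":[[0,0,0],[0,0,0],[0,0,0],[0,0,0],[0,0,0],[0,0,0],[0,0,0],[0,0,0],[0,0,0]],"slide":[[0,-44,0],[0,-44,0],[0,-44,0],[0,-44,0],[0,-44,0],[0,-44,0],[0,-44,0],[0,0,0],[0,0,0]],"grip":[1,1,1,1,1,1,1,1,1]}'
python3 - <<'E'
from h import *
s=snapshot("wrist");P=wpts(s)
for z in[(.022,.03),(.003,.03)]: print(z,fit(P,(.557,-.32),*z,rad=.11))
go(557,-322,60,-2.8)
E
```

```text
t: 29.62
tool_pos: [0.5029, 0.0542, 0.1835]
tool_rot: [[-1.0, -0.0, -0.0], [-0.0, 1.0, 0.0], [0.0, 0.0, -1.0]]
ft_force: [0.5, -0.9, 0.4]
width: 0.0879
grasp_force: 0.0
stone [585.3, 56.0, 112.3, 50.2, -15.3, 37.3, 4544.0] rim [586.2, 55.9, 140.8, 78.6, -14.8, 36.7, 7226.0]
t: 30.8
tool_pos: [0.5055, -0.254, 0.1824]
tool_rot: [[-1.0, 0.0, 0.0], [0.0, 1.0, 0.0], [-0.0, 0.0, -1.0]]
ft_force: [-0.7, 0.7, -0.0]
width: 0.0883
grasp_force: 0.0
(0.022, 0.03) [557.3, -322.4, 160.8, 60.4, -2.9, 26.2, 7829.0]
(0.003, 0.03) [557.1, -322.2, 161.3, 60.7, -2.6, 26.2, 8279.0]
pos [ 505.4 -253.4  182.6] sd [0.08 0.11 0.06] width 0.08779275920745679 grip 0.0 t 31.1 ft [-0.5 -0.8 -0. ]
twist [-0.      0.0002  0.05  ] then slide [-54.9 -66.  122.6]
```

```bash
python3 -m handwheel '{"twist":[[0,0,0.05],[0,0,0],[0,0,0],[0,0,0],[0,0,0],[0,0,0],[0,0,0],[0,0,0]],"slide":[[0,0,0],[-27,-33,0],[-28,-33.3,0],[0,0,45],[0,0,45],[0,0,40],[0,0,0],[0,0,0]],"grip":[1,1,1,1,1,1,1,1]}'
python3 -c "
from h import *
go(557.2,-322.3,10.5,-2.8,3)"
```

```text
t: 32.15
tool_pos: [0.5574, -0.3236, 0.0543]
tool_rot: [[-0.999, 0.05, 0.002], [0.05, 0.999, -0.002], [-0.002, -0.002, -1.0]]
ft_force: [0.3, 0.3, 0.5]
width: 0.0884
grasp_force: 0.0
pos [ 557.5 -323.7   54.5] sd [0.05 0.07 0.18] width 0.08807029947896124 grip 0.0 t 32.25 ft [-1.  -0.6 -0.1]
twist [-0.002   0.0025 -0.0009] then slide [ 0.3  1.3 44. ]
```

```bash
python3 -m handwheel '{"twist":[[0,0,0],[0,0,0],[0,0,0],[0,0,0],[0,0,0],[0,0,0],[0,0,0],[0,0,0],[0,0,0],[0,0,0],[0,0,0]],"slide":[[0,1,20],[0,0,16],[0,0,6],[0,0,0],[0,0,0],[0,0,0],[0,0,0],[0,0,0],[0,0,0],[0,0,0],[0,0,0]],"grip":[1,1,1,1,1,0,0,0,0,0,0]}'
python3 -c "
from h import *
go(591,226.8,86,11.2,2)"
```

```text
t: 33.67
tool_pos: [0.5567, -0.3222, 0.0106]
tool_rot: [[-0.999, 0.05, 0.0], [0.05, 0.999, -0.0], [-0.0, -0.0, -1.0]]
ft_force: [-0.3, -0.3, 1.7]
width: 0.0598
grasp_force: 30.0
pos [ 556.7 -322.2   10.6] sd [0.   0.01 0.  ] width 0.05949875543662719 grip 29.99698966741562 t 33.725 ft [-0.1 -0.2  2. ]
twist [-2.000e-04  1.000e-04 -2.455e-01] then slide [-140.2  531.9  -75.4]
```

```bash
python3 -m handwheel '{"twist":[[0,0,0],[0,0,0],[0,0,-0.123],[0,0,-0.1225],[0,0,0],[0,0,0],[0,0,0],[0,0,0],[0,0,0],[0,0,0],[0,0,0],[0,0,0],[0,0,0],[0,0,0],[0,0,0],[0,0,0],[0,0,0],[0,0,0],[0,0,0],[0,0,0]],"slide":[[0,0,-10],[0,0,-30],[0,0,-30],[0,0,-20],[-4,20,0],[-12,45,0],[-13.2,50,0],[-13.2,50,0],[-13.2,50,0],[-13.2,50,0],[-13.2,50,0],[-13.2,50,0],[-13.2,50,0],[-13.2,50,0],[-13.2,50,0],[-5.4,16.9,0],[0,0,30],[0,0,20],[0,0,0],[0,0,0]],"grip":[0,0,0,0,0,0,0,0,0,0,0,0,0,0,0,0,0,0,0,0]}'
python3 - <<'E'
from h import *
s=snapshot("wrist")
cv2.imwrite('pics/w7.png',s['image'][...,::-1])
go(591,226.8,23.6,11.2,3)
E
```

```text
t: 36.28
tool_pos: [0.591, 0.2268, 0.051]
tool_rot: [[-0.981, -0.193, 0.0], [-0.193, 0.981, 0.0], [-0.0, -0.0, -1.0]]
ft_force: [-0.4, -0.4, -4.3]
width: 0.06
grasp_force: 30.0
pos [591.2 226.9  51.4] sd [0.03 0.01 0.03] width 0.059906849367467374 grip 29.995645880699158 t 36.425 ft [ 0.6 -0.2 -4.9]
twist [-0.      0.0014 -0.0006] then slide [ 0.2 -0.  27.8]
```

View pics/w7.png

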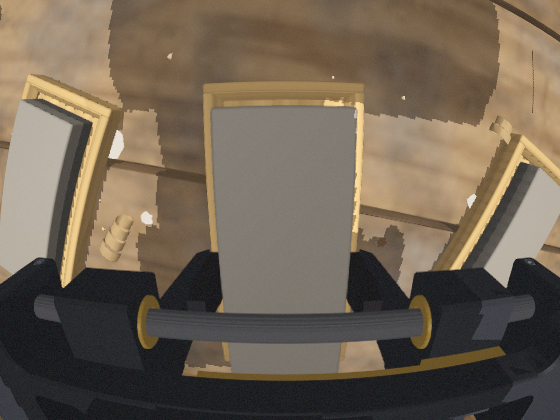

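The large stone (284,220) is centred over its pocket (284,170). The medium and small stones sit in their bases at left and right. Lowering it.

```bash
python3 -m handwheel '{"twist":[[0,0,0],[0,0,0],[0,0,0],[0,0,0],[0,0,0],[0,0,0],[0,0,0]],"slide":[[0.2,0,12],[0,0,8],[0,0,4],[0,0,2.3],[0,0,0.7],[0,0,0],[0,0,0]],"grip":[0,0,0,0,0,0,0]}'
```

```text
t: 37.35
tool_pos: [0.5908, 0.2269, 0.0236]
tool_rot: [[-0.981, -0.194, 0.0], [-0.194, 0.981, 0.0], [-0.0, -0.0, -1.0]]
ft_force: [-0.3, -0.3, -4.2]
width: 0.0598
grasp_force: 30.0
```

```bash
python3 -m handwheel '{"twist":[[0,0,0],[0,0,0],[0,0,0]],"slide":[[0,0,0.5],[0,0,0.4],[0,0,0]],"grip":[0,0,0]}'
```

```text
t: 37.72
tool_pos: [0.5908, 0.2269, 0.0236]
tool_rot: [[-0.981, -0.194, 0.001], [-0.194, 0.981, 0.0], [-0.001, -0.0, -1.0]]
ft_force: [-3.3, -0.4, 5.0]
width: 0.0598
grasp_force: 30.0
```

Contact. Releasing, lifting and checking from above.

```bash
python3 -m handwheel '{"twist":[[0,0,0],[0,0,0],[0,0,0],[0,0,0],[0,0,0],[0,0,0],[0,0,0],[0,0,0],[0,0,0],[0,0,0],[0,0,0.194],[0,0,0],[0,0,0],[0,0,0]],"slide":[[0,0,0],[0,0,0],[0,0,0],[0,0,-10],[0,0,-40],[0,0,-50],[0,0,-50],[0,0,-50],[0,0,-50],[0,0,-50],[0,0,0],[50,0,0],[50,0,0],[0,0,0]],"grip":[0.85,0.85,0.85,0.85,0.85,0.85,1,1,1,1,1,1,1,1]}'
python3 - <<'E'
from h import *
s=snapshot("wrist");P=wpts(s);cv2.imwrite('pics/w8.png',s['image'][...,::-1])
for n,c in B.items(): print(n,"rim",fit(P,c,.017,.05,.11 if n!="small_base" else .09),"stone",fit(P,c,.030,.05,.11 if n!="small_base" else .09))
T=pts(snapshot("top"));print("dress",fit(T,(.574,-.17),.015,.03,.05))
c0=pts(np.load("top0.npy",allow_pickle=True).item())
for Q in(c0,T):print("chisel",fit(Q,(.6,-.05),.004,.04,.15),fit(Q,(.5,-.045),.012,.04,.045))
E
```

```text
t: 39.48
tool_pos: [0.4879, 0.2263, 0.3242]
tool_rot: [[-1.0, -0.009, 0.001], [-0.009, 1.0, 0.0], [-0.001, 0.0, -1.0]]
ft_force: [0.3, -0.4, -0.3]
width: 0.0882
grasp_force: 0.0
large_base rim [590.7, 226.4, 188.5, 87.8, 11.4, 38.8, 6126.0] stone [591.0, 227.6, 160.2, 59.9, 11.3, 39.3, 4250.0]
medium_base rim [593.7, 54.1, 157.7, 79.1, -15.1, 36.4, 3096.0] stone [592.4, 54.7, 127.8, 50.7, -14.9, 37.3, 1896.0]
small_base rim [558.8, 383.7, 127.7, 71.7, -14.3, 34.2, 3054.0] stone [559.0, 383.1, 100.8, 43.5, -15.0, 35.2, 1750.0]
dress [572.5, -170.4, 69.9, 31.7, -5.4, 22.1, 308.0]
chisel [595.8, 52.3, 164.8, 82.4, -13.9, 14.1, 1592.0] [500.1, -45.8, 86.2, 24.1, -1.0, 20.9, 286.0]
chisel [595.2, 53.6, 165.6, 83.7, -13.8, 32.2, 1503.0] [500.4, -45.9, 86.7, 24.1, -1.1, 20.9, 282.0]
```

View pics/w8.png

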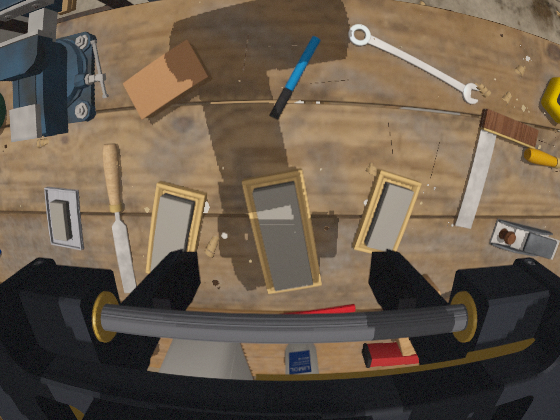

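The picture shows all three bench stones seated (175,225), (282,230), (390,212), the dressing stone in the tray (63,220), and the chisel unmoved (115,190).

```bash
python3 -c "
from h import *
print(job_done())"
```

```text
the job is handed in; nothing more can be done
None
```

The job is handed in: my last camera check had all three bench stones flat in their own pockets, the dressing stone flat in the steel tray and the chisel where it lay, at about 40 s of the 136 s allowed; no verdict came back.

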